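Line-bore check with T pins

ROBOT

A 6-joint arm with a two-finger parallel gripper is mounted at the origin on the work surface. World frame = base frame: x ahead of the robot, y to its left, z up, the work surface at z = 0. Lengths are in mm, angles in rad, forces in N, time in s.
With the tool pointing down it reaches from about 400 to 925 mm from the base axis. Payload 3.4 kg.
Tool frame: the origin (TCP) lies between the finger pads; the fingertips stand 14 mm ahead of it and the grasp point (between the pads) lies 5 mm behind it; z points along the fingers, y is the line along which they close (so a half turn about z gives the same grasp; the last joint's range is limited). The gripper opens to 85 mm and grips with 20 to 120 N. Pads are 22 mm wide; open, the fingers measure 114 mm over their backs; the gripper's body (76 mm by 85 mm) begins 54 mm behind the grasp point. The pads swing forward as they close: fully open they stand 13 mm farther back than shut.
Start: joints at [1.03, 0.307, 1.506, -0, 1.328, -0.073], TCP at [258.791, 513.477, 245.305] pointing down, gripper open.
Joint ranges: [-3.12, 3.12], [-1.05, 2.28], [0.14, 2.33], [-1.42, 4.57], [0.1, 2.73], [-2.68, 2.68]. Speed limits (rad/s): [2.57, 2.57, 3.14, 3.14, 3.14, 3.14].

INTERFACE

Orientations are given as a rotation vector (axis times angle).
In Python, from station import bot gives the robot as it stands.
- The arm moves only by the tool arm_command, never from a script. Its arguments are lists of equal length, an entry for each row: "linear": the shift along the tool's x, y, z in mm, a list of three; "twist": the turn, a rotation vector about the tool's x, y, z in units of 6 degrees (1.0 is 6 degrees), a list of three; "fingers": the gripper command: -1 is fully open, 1 is shut, values between are in proportion. In form: {"linear": [[tx, ty, tz], ...], "twist": [[ax, ay, az], ...], "fingers": [fingers, ...]}. A call has 1 to 12 rows; each row shifts and turns the commanded pose from where the row before left it, along the tool's axes as they then stand; what a row does not reach is not made up. A row lasts 1/10 s, in which the tool goes at most 50 mm and 8.59 degrees, less where a joint would pass 70% of its speed; a pose out of reach is approached as far as the arm can. A call with a gripper value outside its range is refused whole. The fingers move at their own pace and stop on an object; "grip_force" is the grip in N (left out, the last holds). Time passes only in rows, so rows that do not move let the fingers close. It gives the time, the measured TCP pose, the force, the opening and the grip force at its end, in the units of the state.
- bot.get_state(): the state, without advancing time (a new reading comes with each control period).
- bot.camera(name): name is "side" or "top"; returns a dict with "frame" (420x560x3 uint8, red, green, blue), "range_z" (420x560 float32, mm along the optical axis (not along the pixel's ray), 0 where there is no reading), "fx", "fy", "cx", "cy" (pixels), "R" (3x3) and "t" (3): a world point X has camera coordinates R X + t. Camera axes: x right, y down, z forward; pixel columns grow to the right and rows downward; lengths in mm; the calibration is good to about 2 mm. A picture is of the moment at which its call begins.
- bot.hand_in(): hands the job in; it is judged then, once.
The state is a dict: "time": time; "joints": joint angles; "qd": joint speeds; "joint_efforts": joint torques, N m; "ee_pos": TCP position; "orientation": TCP orientation; "contact_force": force on the tool from outside, world axes, zero at the start; "moment": the same for the moment, N m; "opening": finger opening in mm; "grasp_force": force on a finger pad.
Only numpy, scipy, OpenCV 4.12 (cv2) and the standard library are available. Lean on these libraries where they do the work, as an engineer would, in place of code of your own. Each camera call takes 0.05 s, during which the arm holds its last target. There are 200 camera calls.

TASK

Check the line bores of the fixture: with all pins still out, turn the clamp sleeve back to 0, then thread every T pin on the table through the three webs of a bore of its own until its stop plate is fully home against the first web. Only when all of them are home, set the sleeve to 4. Leave the other instruments on the bench where they are.

Things in the scene. Friction and masses are not known exactly. Their poses are not given: they have to be found in the camera images.
- fixture: Fixture bolted down; place and yaw vary. Origin on the table below the entry face of the first web, mid-width; +x is the way pins go in, z up. Base plate x 0 to 250 mm, 250 wide, 12 thick. Three steel webs 232 wide, 14 thick, tops 74 mm above the table, entry faces at x 0, 48, 96; each has three 17 mm holes in line from web to web: three bores.
- sleeve (a joint): Clamp sleeve on the fixture, vertical axis, knurled steel, 48 mm in diameter. Value in rad: 0 at setting 0, growing clockwise seen from above, 0.35 per setting, settings 0 to 6 with hard stops; 4 is 1.40. Clicks into each setting (under 0.2 N m to turn). Dial below: one white tick per setting, the broad one 0; the white mark on the skirt and black line on top point to the setting.
- sleeve_grip (a point): Point on the sleeve's axis at a good height to grip, 78 mm above the table, 16 mm below the sleeve's top and 34 mm above the dial (104 mm in diameter); fixture x = 190 mm, y = 0. The sleeve's skirt (66 mm in diameter) ends 26 mm below this point.
- bore0 (a point): Centre of the mouth of bore 0 (17 mm in diameter) in the first web's entry face, 50 mm above the table, at fixture y = -85 mm; axes as the fixture's, +x into the bore. A pin is fully home when its stop plate meets this face; its nose is then 128 mm past this point.
- bore1 (a point): Centre of the mouth of bore 1 (17 mm in diameter) in the first web's entry face, 50 mm above the table, at fixture y = 0 mm; axes as the fixture's, +x into the bore. A pin is fully home when its stop plate meets this face; its nose is then 128 mm past this point.
- bore2 (a point): Centre of the mouth of bore 2 (17 mm in diameter) in the first web's entry face, 50 mm above the table, at fixture y = 85 mm; axes as the fixture's, +x into the bore. A pin is fully home when its stop plate meets this face; its nose is then 128 mm past this point.
- pin0: Steel T pin lying flat, 196 mm long, 0.2 kg. Origin on its axis at mid grip; +x to the nose. Grip bar: x -30 to 30 mm, 20 wide (y), 14 thick (z). Stop plate: x 30 to 38, 44 wide (y), 14 thick (z). Round shaft 14 mm in diameter from x 38 to the rounded nose at x 166. Lies with its axis 7 mm above the table. All pins alike, either side up. May be absent (None).
- pin0_nose (a point): Tip of the nose of pin 0, on its axis, 166 mm from the pin's origin.
- pin1: Steel T pin lying flat, 196 mm long, 0.2 kg. Origin on its axis at mid grip; +x to the nose. Grip bar: x -30 to 30 mm, 20 wide (y), 14 thick (z). Stop plate: x 30 to 38, 44 wide (y), 14 thick (z). Round shaft 14 mm in diameter from x 38 to the rounded nose at x 166. Lies with its axis 7 mm above the table. All pins alike, either side up. May be absent (None).
- pin1_nose (a point): Tip of the nose of pin 1, on its axis, 166 mm from the pin's origin.
- pin2: Steel T pin lying flat, 196 mm long, 0.2 kg. Origin on its axis at mid grip; +x to the nose. Grip bar: x -30 to 30 mm, 20 wide (y), 14 thick (z). Stop plate: x 30 to 38, 44 wide (y), 14 thick (z). Round shaft 14 mm in diameter from x 38 to the rounded nose at x 166. Lies with its axis 7 mm above the table. All pins alike, either side up. May be absent (None).
- pin2_nose (a point): Tip of the nose of pin 2, on its axis, 166 mm from the pin's origin.
- vblock: Bystander to be left alone: V-block 70 mm, loose on the table; origin under its centre.
- ring_gauge: Bystander to be left alone: plain ring gauge 70 mm, loose on the table; origin under its centre.
- dial_indicator: Bystander to be left alone: dial indicator 58 mm, loose on the table; origin under its centre.
- caliper: Bystander to be left alone: caliper 210 mm, loose on the table; origin under its centre.
- gauge_case: Bystander to be left alone: wooden gauge-block case 180 mm, loose on the table; origin under its centre.
- square: Bystander to be left alone: engineer's square 120 mm, loose on the table; origin under its centre.
- plug_gauge: Bystander to be left alone: standing plug gauge, 36 mm in diameter, 60 mm high, loose on the table; origin under its centre.
Not all that is in view belongs to the job. What is shaped like the pin2 but brown is not meant.

How it is judged:
By the outcome, as a careful person would: the job done as asked, in the order asked, and still so for the second after the job is handed in, with the robot touching nothing.
Of pin0, pin1, pin2 only 2 to 3 are there at a start; the rules pass over those that are not, and their reading is None.
At some moment in a run one of pin0, pin1, pin2 may be knocked a few centimetres aside while the robot is not near it.
Once in a run the grip may slacken for a moment while it holds something.
It also fails if it takes over 210 s, if anything falls off the work surface, if the arm or the gripper's body presses on something with over 40 N, if the wrist force passes 120 N, or if a joint passes its speed limit or range.

## Working session

There is one attempt and no reset: what is moved stays moved. The work goes in short steps, Python scripts to look and compute and a tool call to move; the robot and the scene stay as the last step left them, time stands still between calls to the robot, and variables do not carry over. Pictures are saved under pics/ and viewed, at most 14 in all, crops included, and the job is handed in when it is done.

Besides the shell and the picture viewer there is one more tool, called after ">>>" as a command line: name --argument value ..., lists and objects as JSON in quotes. arm_command: Moves the arm, as the interface text tells. Its arguments: {"type":"object","properties":{"linear":{"type":"array","items":{"type":"array","items":{"type":"number"}}},"twist":{"type":"array","items":{"type":"array","items":{"type":"number"}}},"fingers":{"type":"array","items":{"type":"number"}},"grip_force":{"type":"number"}},"required":["linear","twist","fingers"]}

```bash
ls; mkdir -p pics; python3 - <<'E'
from station import bot
import cv2,numpy as np
s=bot.get_state();print(s)
for n in("top","side"):
    c=bot.camera(n);np.savez(f"{n}0.npz",**c)
    cv2.imwrite(f"pics/{n}0.png",cv2.resize(c["frame"][:,:,::-1],(800,600)))
    print(n,c["fx"],c["cx"],c["cy"],c["R"],c["t"])
E
```

```text
pics
{'time': 0.0, 'joints': array([ 1.03048278e+00,  3.07584342e-01,  1.50767845e+00,  1.32099802e-05,
        1.32840531e+00, -7.35331865e-02]), 'qd': array([ 0.00033149,  0.00233726,  0.00143342, -0.00041066, -0.00011406,
        0.00112145]), 'joint_efforts': array([ 2.95247846e-03, -4.57556283e+01, -2.51921332e+01,  2.70677547e-04,
        1.31843871e-02, -5.27966893e-05]), 'ee_pos': array([258.44514179, 512.89081279, 244.37261399]), 'orientation': array([-0.72643514, -3.05579295,  0.00310103]), 'contact_force': array([0.01794008, 0.03429336, 0.29489769]), 'moment': array([ 0.0480991 , -0.0129396 , -0.03476621]), 'grasp_force': 0.0, 'opening': 85.18872301471161}
top 449.38378285299933 284.6345224810952 209.84615846745535 [[ 0.01533289 -0.99966158 -0.02101498]
 [-0.99494584 -0.0131679  -0.09954583]
 [ 0.09923542  0.02243509 -0.99481104]] [ -10.08338515  540.71755063 1438.90389594]
side 454.27663829662123 276.56664155887427 204.2750511283063 [[ 0.95108226 -0.30844712 -0.01740431]
 [-0.20648052 -0.59274736 -0.77847053]
 [ 0.22980064  0.74398316 -0.62743982]] [-534.41175786  161.23338133 1319.31350066]
```

View pics/top0.png

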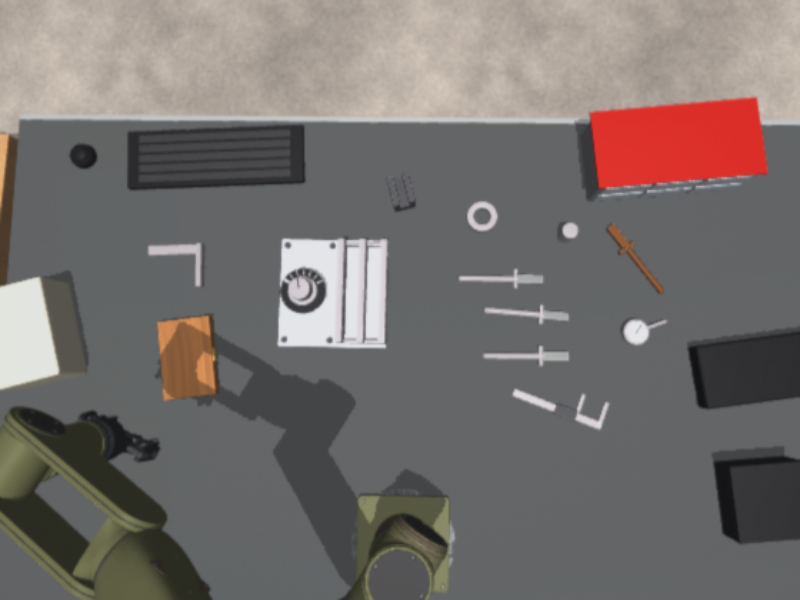

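View pics/side0.png

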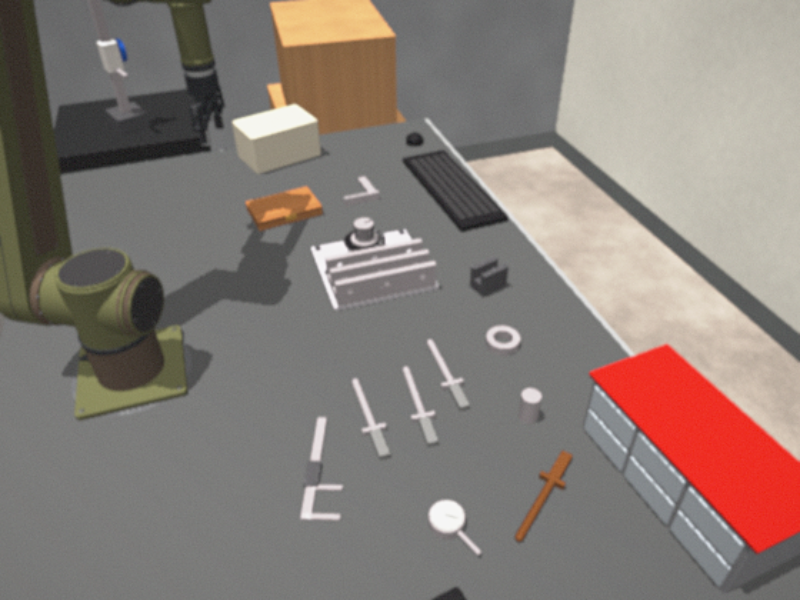

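The top view shows the fixture at about (333,293) with its entry face on the right (x≈387), so pins go in to the left. The sleeve is at (303,290). Three steel pins lie at (500,279), (527,314) and (527,356), noses to the left, and the brown lookalike is at (635,258). The side view shows the same layout.

```bash
cat > h.py <<'E'
import numpy as np,cv2
from scipy.spatial.transform import Rotation as Ro
def load(n): return dict(np.load(n))
def ray(c,uv):
    uv=np.atleast_2d(uv); d=np.c_[(uv[:,0]-c["cx"])/c["fx"],(uv[:,1]-c["cy"])/c["fy"],np.ones(len(uv))]
    return -c["R"].T@c["t"], d@c["R"]
def onplane(c,uv,z):
    o,d=ray(c,uv); return o+d*((z-o[2])/d[:,2])[:,None]
def proj(c,X):
    p=np.atleast_2d(X)@c["R"].T+c["t"]; return np.c_[c["cx"]+c["fx"]*p[:,0]/p[:,2],c["cy"]+c["fy"]*p[:,1]/p[:,2]]
def cloud(c):
    v,u=np.indices(c["range_z"].shape); o,d=ray(c,np.c_[u.ravel(),v.ravel()])
    return (o+d*c["range_z"].reshape(-1,1)).reshape(*u.shape,3)
def ortho(c,x0,x1,y0,y1,z,s):
    """rectified picture of plane z; s px/mm; up=+x, right=-y"""
    xs=np.arange(x1,x0,-1/s); ys=np.arange(y1,y0,-1/s); Y,X=np.meshgrid(ys,xs)
    p=proj(c,np.c_[X.ravel(),Y.ravel(),np.full(X.size,z)]).astype(np.float32).reshape(*X.shape,2)
    return cv2.remap(c["frame"],p[...,0],p[...,1],cv2.INTER_CUBIC)
E
python3 - <<'E'
from h import *
c=load("top0.npz"); P=cloud(c)
f=c["frame"].astype(int); br=f.min(2)
print("table z",np.median(P[300:330,330:400,2]))
# pins
m=((br>125)&(f.max(2)-br<40)).astype(np.uint8)
m[:, :310]=0; m[:185]=0;m[260:]=0;m[:,405:]=0
n,l,st,ce=cv2.connectedComponentsWithStats(m)
for i in range(1,n):
    if st[i,4]<60: continue
    v,u=np.where(l==i); X=onplane(c,np.c_[u,v],7)
    mu=X[:,:2].mean(0); w,V=np.linalg.eigh(np.cov((X[:,:2]-mu).T)); a=V[:,1]*np.sign(V[1,1])
    s=(X[:,:2]-mu)@a; 
    t=(X[:,:2]-mu)@np.array([-a[1],a[0]])
    wide=s[abs(t)>14]
    print(st[i],"mu",mu.round(1),"dir deg",np.degrees(np.arctan2(a[1],a[0])).round(2),"len",s.min(),s.max(),"plate s",wide.mean() if len(wide) else None,"nose",(mu+a*s.max()).round(1))
# webs
Z=P[...,2]; roi=np.zeros(Z.shape,bool); roi[160:250,230:280]=1
q=P[roi&(Z>62)&(Z<85)]; print(len(q),np.median(q[:,2]),q.min(0),q.max(0))
b=ortho(c,450,750,50,350,74,2.6)
cv2.imwrite("pics/fix.png",cv2.resize(b,(600,600))[:,:,::-1] if 0 else b[:600,:790,::-1])
E
```

```text
table z 0.16764880978644214
[321 188  59  14 319] mu [ 595.9 -228.4] dir deg 90.22 len -84.4965125516816 106.8406164890492 plate s -23.577046257341948 nose [ 595.5 -121.6]
[339 213  59  14 324] mu [ 515.3 -285.6] dir deg 86.12 len -86.23026823461811 104.96339409004351 plate s -25.0037934121783 nose [ 522.4 -180.9]
[338 242  60  15 355] mu [ 418.3 -287.2] dir deg 90.53 len -83.2736450305811 108.84467323593194 plate s -21.94235793107866 nose [ 417.2 -178.4]
1031 73.18882508379306 [442.42319956  44.28021796  62.1680433 ] [673.3885675  155.40515751  84.46430147]
```

```bash
python3 - <<'E'
from h import *
c=load("top0.npz");P=cloud(c)
print([P[int(v*.7),int(u*.7)].round() for u,v in((303,290),(345,300),(364,300),(384,300),(352,300))])
b=ortho(c,500,700,20,250,12,3); print(b.shape)
E
```

```text
[array([553., 224.,  95.]), array([539., 141.,  22.]), array([535.,  94.,  69.]), array([535.,  49.,  77.]), array([540., 125.,  13.])]
(600, 690, 3)
```

View pics/fix.png

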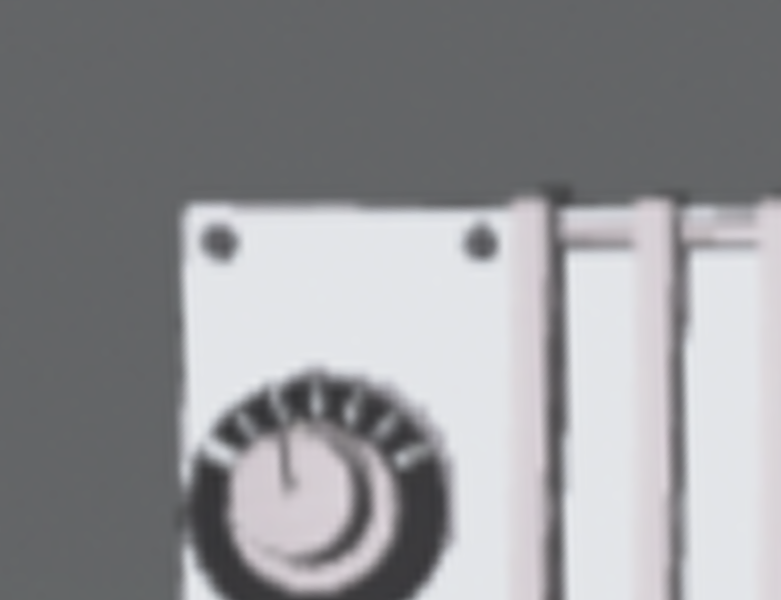

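The sleeve line on top points slightly left of straight up, at about (285,430)-(290,488), between ticks. I need a zoom on it and a numeric fit of the fixture.

```bash
cat > fit.py <<'E'
from h import *
from scipy.ndimage import gaussian_filter1d
def edge(prof,sgn):
    g=sgn*np.gradient(gaussian_filter1d(prof.astype(float),2)); i=int(np.argmax(g)); i=min(max(i,1),len(g)-2)
    a,b,d=g[i-1:i+2]; return i+.5*(a-d)/(a-2*b+d+1e-9), g[i]
def lines(c):
    s=2.
    def seg(axis,z,fixed,lo,hi,sgn):
        # scan world coordinate `axis` from lo to hi at other coords fixed -> edge coordinate
        t=np.arange(lo,hi,1/s); out=[]
        for q in fixed:
            X=np.zeros((len(t),3)); X[:,axis]=t; X[:,1-axis]=q; X[:,2]=z
            p=proj(c,X).astype(np.float32)
            e,g=edge(cv2.remap(c["frame"][...,1],p[:,:1],p[:,1:],cv2.INTER_CUBIC).ravel(),sgn)
            out.append((q,lo+e/s,g))
        o=np.array(out); k=np.ones(len(o),bool)
        for _ in range(4):
            f=np.polyfit(o[k,0],o[k,1],1); r=abs(o[:,1]-np.polyval(f,o[:,0])); k=r<max(.8,1.5*np.median(r))
        return f,r[k].std(),k.sum(),len(o)
    return seg
if __name__=="__main__":
    c=load("top0.npz"); S=lines(c)
    xs=np.arange(460,660,5.)
    for nm,a in {"plate left y":(1,12,xs,275,310,-1),"web1 entry y(z74)":(1,74,xs,35,52,1),"web3 far y(z74)":(1,74,xs,140,165,1),"plate top x":(0,12,np.arange(165,290,4.),650,690,-1),"plate bot x":(0,12,np.arange(165,290,4.),400,450,1)}.items():
        f,r,k,n=S(*a); print(nm,"slope deg",np.degrees(np.arctan(f[0])).round(2),"at x=550/y=225:",np.polyval(f,550 if a[0]==1 else 225).round(2),r.round(2),k,n)
E
python3 fit.py; python3 - <<'E'
from h import *
c=load("top0.npz")
a=ortho(c,480,620,150,300,44,5)[:600:,:]; b=cv2.resize(ortho(c,510,600,180,270,94,4),(0,0),fx=1,fy=1)
a=cv2.resize(a,(560,520)); im=np.zeros((520,800,3),np.uint8); im[:,:560]=a; bb=cv2.resize(b,(240,240)); im[:240,560:]=bb
cv2.imwrite("pics/dial.png",im[:,:,::-1])
w=ortho(c,420,700,20,320,74,2)[...,::-1]; cv2.imwrite("pics/w.png",w)
E
```

```text
plate left y slope deg -0.38 at x=550/y=225: 294.02 0.16 25 40
web1 entry y(z74) slope deg -0.34 at x=550/y=225: 44.5 0.11 40 40
web3 far y(z74) slope deg -0.07 at x=550/y=225: 141.6 0.06 40 40
plate top x slope deg 1.25 at x=550/y=225: 682.27 0.2 29 32
plate bot x slope deg -0.42 at x=550/y=225: 432.85 0.14 31 32
```

View pics/dial.png

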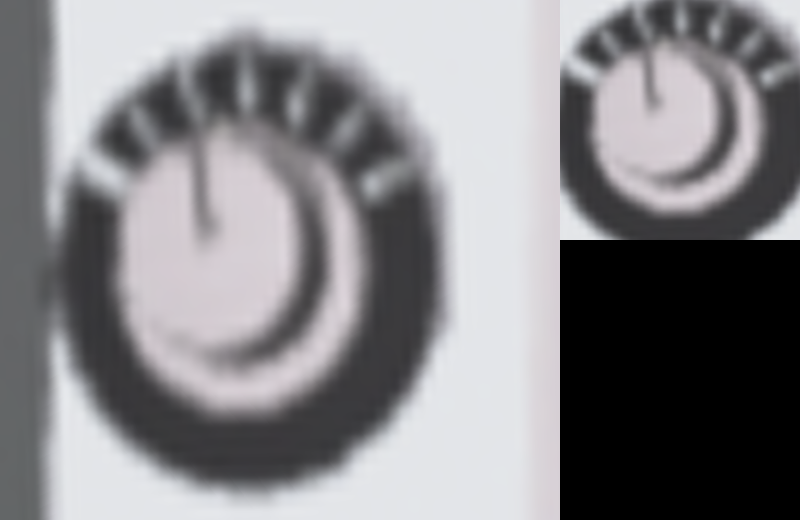

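Ticks run clockwise from the broad one at left (105,170); the line points at about 2–3. Fixture: entry face y≈44.5, centre x≈557.5, yaw ≈ 90°, sleeve ≈ (558, 234). I'm going to the sleeve.

>>> arm_command --linear '[[-32.7,-9.5,9],[-32.7,-9.5,9],[-32.7,-9.5,9],[-32.7,-9.5,9],[-32.7,-9.5,9],[-32.7,-9.5,9],[-32.7,-9.5,9],[-32.7,-9.5,9],[-32.7,-9.5,9],[-32.7,-9.5,9],[-32.7,-9.5,9],[-32.7,-9.5,9]]' --twist '[[0,0,0],[0,0,0],[0,0,0],[0,0,0],[0,0,0],[0,0,0],[0,0,0],[0,0,0],[0,0,0],[0,0,0],[0,0,0],[0,0,0]]' --fingers '[-1,-1,-1,-1,-1,-1,-1,-1,-1,-1,-1,-1]'

```text
time: 1.3
ee_pos: [558.5, 233.9, 136.5]
orientation: [-0.727, -3.056, 0.001]
contact_force: [-0.0, 0.1, 0.4]
opening: 85.6
grasp_force: 0.0
```

```bash
cat > go.py <<'E'
import sys
from h import *
from station import bot
def go(x,y,z,yaw):
    s=bot.get_state(); R=Ro.from_rotvec(s["orientation"]); 
    a=np.radians(yaw); T=Ro.from_matrix(np.array([[np.cos(a),np.sin(a),0],[np.sin(a),-np.cos(a),0],[0,0,-1.]]))
    d=np.array([x,y,z])-s["ee_pos"]; X=R.as_matrix()[:,0]
    print("t",s["time"].__round__(2),"pos",s["ee_pos"].round(1),"yaw",np.degrees(np.arctan2(X[1],X[0])).round(2),"F",s["contact_force"].round(1),"M",s["moment"].round(2),"open",round(float(s["opening"]),1))
    print("shift now-axes",R.inv().apply(d).round(1),"shift target-axes",T.inv().apply(d).round(1),"twist",((R.inv()*T).as_rotvec()/np.radians(6)).round(2))
if __name__=="__main__": go(*map(float,sys.argv[1:]))
E
python3 go.py 558 234 73 153
python3 - <<'E'
from h import *
from station import bot
c=bot.camera("side");np.savez("side1.npz",**c)
# entry face plane y=44.3 rectified: right=+x, up=z
s=2.5; xs=np.arange(430,690,1/s); zs=np.arange(90,-5,-1/s); X,Z=np.meshgrid(xs,zs)
p=proj(c,np.c_[X.ravel(),np.full(X.size,44.3),Z.ravel()]).astype(np.float32).reshape(*X.shape,2)
im=cv2.remap(c["frame"],p[...,0],p[...,1],cv2.INTER_CUBIC); cv2.imwrite("pics/face.png",im[:,:,::-1])
g=im[...,1].astype(float)
for b in(472,557,642):
    r=(abs(X-b)<16)&(abs(Z-50)<16); w=np.clip(np.median(g[r])-25-g,0,None)*r; print((w*X).sum()/w.sum(),(w*Z).sum()/w.sum(),w.max())
E
```

```text
t 1.3 pos [558.5 233.9 136.5] yaw 153.25 F [-0.   0.1  0.4] M [-0.    0.03  0.  ] open 85.6
shift now-axes [ 0.5 -0.1 63.5] shift target-axes [ 0.5 -0.1 63.5] twist [-0.01 -0.01  0.04]
nan nan 0.0
nan nan 0.0
nan nan 0.0<stdin>:10: RuntimeWarning: invalid value encountered in scalar divide
```

View pics/face.png

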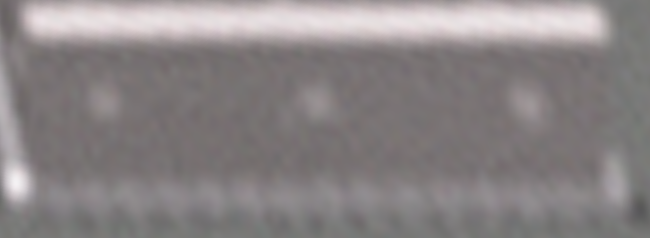

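The rectified entry face shows the three bores as bright spots at (105,103), (317,103) and (528,103), which is x≈472, 557 and 641 at z≈49. That agrees with the top fit. Next I lower onto the sleeve and close.

>>> arm_command --linear '[[0,0,16],[0,0,16],[0,0,16],[0,0,15],[0,0,0],[0,0,0],[0,0,0],[0,0,0],[0,0,0],[0,0,0],[0,0,0],[0,0,0]]' --twist '[[0,0,0],[0,0,0],[0,0,0],[0,0,0],[0,0,0],[0,0,0],[0,0,0],[0,0,0],[0,0,0],[0,0,0],[0,0,0],[0,0,0]]' --fingers '[-1,-1,-1,-1,-1,1,1,1,1,1,1,1]' --grip_force 30

```text
time: 2.55
ee_pos: [558.8, 235.7, 75.7]
orientation: [0.726, 3.054, 0.003]
contact_force: [-0.4, 1.3, 6.8]
opening: 47.3
grasp_force: 31.0
```

```bash
python3 go.py 558 234 73 153
```

```text
t 2.55 pos [558.8 235.7  75.7] yaw 153.25 F [-0.4  1.3  6.8] M [ 0.42 -0.02  0.01] open 47.3
shift now-axes [-0.1 -1.9  2.6] shift target-axes [-0.1 -1.9  2.7] twist [0.02 0.01 0.04]
```

>>> arm_command --linear '[[0,-1,0],[0,0,0],[0,0,0],[0,0,0],[0,0,0],[0,0,0],[0,0,0],[0,0,0],[0,0,0]]' --twist '[[0,0,0],[0,0,-1],[0,0,-1],[0,0,-1],[0,0,-1],[0,0,-1],[0,0,-1],[0,0,-0.7],[0,0,0]]' --fingers '[1,1,1,1,1,1,1,1,1]'

```text
time: 3.45
ee_pos: [558.6, 235.4, 75.6]
orientation: [-0.37, 3.117, 0.003]
contact_force: [0.2, 3.5, 5.5]
opening: 47.6
grasp_force: 31.0
```

```bash
python3 go.py 558 235 73 193
```

```text
t 3.45 pos [558.6 235.4  75.6] yaw -166.47 F [0.2 3.5 5.5] M [0.85 0.12 0.07] open 47.6
shift now-axes [ 0.7 -0.2  2.6] shift target-axes [ 0.7 -0.3  2.6] twist [0.02 0.03 0.09]
```

>>> arm_command --linear '[[0,0,0],[0,0,0],[0,0,0],[0,0,0],[0,0,0]]' --twist '[[0,0,-1],[0,0,-1],[0,0,-1],[0,0,-0.5],[0,0,0]]' --fingers '[1,1,1,1,1]'

```text
time: 3.95
ee_pos: [556.4, 233.7, 75.4]
orientation: [0.929, -2.999, -0.0]
contact_force: [-3.6, -1.5, 8.8]
opening: 47.3
grasp_force: 32.0
```

```bash
python3 go.py 558 235 73 214
```

```text
t 3.95 pos [556.4 233.7  75.4] yaw -145.58 F [-3.6 -1.5  8.8] M [ 0.2   0.57 -0.32] open 47.3
shift now-axes [-2.1  0.2  2.4] shift target-axes [-2.1  0.2  2.4] twist [ 0.01 -0.01  0.07]
```

The stop was reached (moment −0.32 N m). I release, rise, then move over toward the pins.

>>> arm_command --linear '[[0,0,0],[0,0,0],[0,0,0],[0,0,0],[0,0,-20],[0,0,-30],[0,0,-30],[0,0,-30]]' --twist '[[0,0,0],[0,0,0],[0,0,0],[0,0,0],[0,0,0],[0,0,0],[0,0,0],[0,0,0]]' --fingers '[-1,-1,-1,-1,-1,-1,-1,-1]'

```text
time: 4.75
ee_pos: [557.3, 234.1, 185.0]
orientation: [0.93, -3.0, 0.0]
contact_force: [-0.1, 0.5, -1.0]
opening: 85.6
grasp_force: 0.0
```

>>> arm_command --linear '[[21.7,-37.6,0],[21.7,-37.6,0],[21.7,-37.6,0],[21.7,-37.6,0],[21.7,-37.6,0],[21.7,-37.6,0],[21.7,-37.6,0],[21.7,-37.6,0],[21.7,-37.6,0],[21.7,-37.6,0],[21.7,-37.6,0],[21.7,-37.6,0]]' --twist '[[0,0,0],[0,0,0],[0,0,0],[0,0,0],[0,0,0],[0,0,0],[0,0,0],[0,0,0],[0,0,0],[0,0,0],[0,0,0],[0,0,0]]' --fingers '[-1,-1,-1,-1,-1,-1,-1,-1,-1,-1,-1,-1]'

```text
time: 5.95
ee_pos: [597.8, -287.0, 184.0]
orientation: [0.93, -3.0, -0.0]
contact_force: [-0.3, -0.0, -0.1]
opening: 85.2
grasp_force: 0.0
```

>>> arm_command --linear '[[0,0,0],[0,0,0],[0,0,0],[0,0,0],[0,0,0],[0,0,0],[0,0,0],[0,0,0],[0,0,0],[0,0,0],[0,0,0],[0,0,0]]' --twist '[[0,0,1.4],[0,0,1.4],[0,0,1.4],[0,0,1.4],[0,0,1.4],[0,0,1.4],[0,0,1.4],[0,0,1.4],[0,0,1.4],[0,0,1.4],[0,0,1.4],[0,0,1.4]]' --fingers '[0,0,0,0,0,0,0,0,0,0,0,0]'

```text
time: 7.15
ee_pos: [597.9, -285.1, 183.9]
orientation: [-1.726, -2.624, 0.0]
contact_force: [0.7, 0.6, 0.4]
opening: 42.7
grasp_force: 0.0
```

>>> arm_command --linear '[[0,0,0],[0,0,0],[0,0,0],[0,0,0]]' --twist '[[0,0,1.3],[0,0,1.3],[0,0,1.3],[0,0,0]]' --fingers '[0,0,0,0]'

```text
time: 7.55
ee_pos: [597.9, -285.2, 183.9]
orientation: [-2.216, -2.226, 0.001]
contact_force: [0.0, 0.3, -0.2]
opening: 42.9
grasp_force: 0.0
```

```bash
python3 go.py 596.2 -288 16 90; python3 - <<'E'
from h import *
from station import bot
c=bot.camera("top");np.savez("top1.npz",**c)
a=cv2.resize(ortho(c,490,630,165,305,44,4),(560,560))
b=ortho(c,380,640,-400,-100,7,1)
im=np.zeros((560,860,3),np.uint8); im[:,:560]=a; im[:260,560:860]=b
cv2.imwrite("pics/dial1.png",im[:,:800,::-1])
# pins again
f=c["frame"].astype(int); br=f.min(2); m=((br>125)&(f.max(2)-br<40)).astype(np.uint8)
m[:, :310]=0; m[:185]=0;m[260:]=0;m[:,405:]=0
n,l,st,ce=cv2.connectedComponentsWithStats(m); print(st[1:][st[1:,4]>60],ce[1:][st[1:,4]>60].round(1))
E
```

```text
t 7.55 pos [ 597.9 -285.2  183.9] yaw 90.24 F [ 0.   0.3 -0.2] M [ 0.01  0.01 -0.03] open 42.9
shift now-axes [ -2.9  -1.6 167.9] shift target-axes [ -2.8  -1.7 167.9] twist [-0.01 -0.    0.04]
[[321 188  41  11 112]
 [367 213  31  12 175]] [[343.4 194. ]
 [384.2 220. ]]
```

View pics/dial1.png

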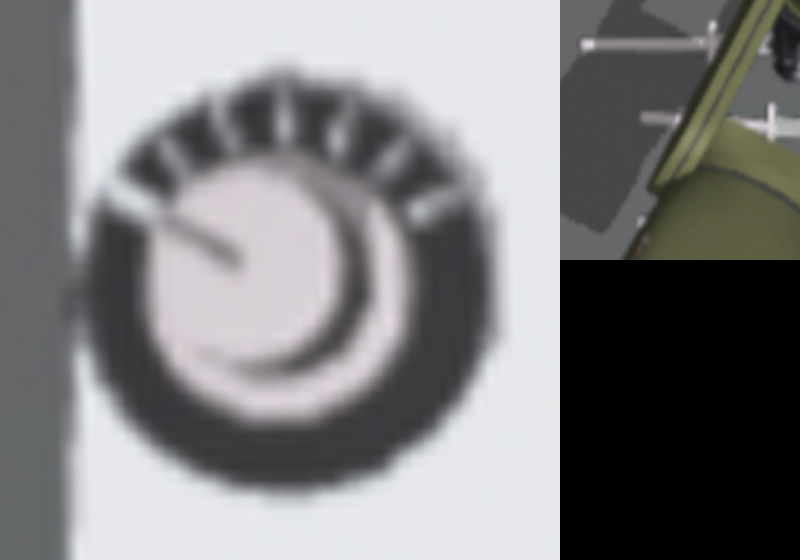

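The line points at the broad tick (about (165,215)), so the sleeve is at 0, and pin A hasn't moved. I'm grasping pin A now.

>>> arm_command --linear '[[-2.9,-1.7,20],[0,0,25],[0,0,25],[0,0,25],[0,0,25],[0,0,20],[0,0,12],[0,0,8],[0,0,6],[0,0,0],[0,0,0],[0,0,0]]' --twist '[[0,0,0],[0,0,0],[0,0,0],[0,0,0],[0,0,0],[0,0,0],[0,0,0],[0,0,0],[0,0,0],[0,0,0],[0,0,0],[0,0,0]]' --fingers '[0,0,0,0,0,0,0,0,0,0,0,0]' --grip_force 80

```text
time: 8.8
ee_pos: [597.0, -288.5, 19.3]
orientation: [2.215, 2.225, 0.001]
contact_force: [0.4, 0.1, 1.0]
opening: 42.7
grasp_force: 0.0
```

```bash
python3 go.py 596.2 -288 16 90
```

```text
t 8.8 pos [ 597.  -288.5   19.3] yaw 90.27 F [0.4 0.1 1. ] M [-0.03 -0.    0.  ] open 42.7
shift now-axes [ 0.5 -0.8  3.3] shift target-axes [ 0.5 -0.8  3.3] twist [0.02 0.01 0.04]
```

>>> arm_command --linear '[[0,-0.8,3],[0,0,0],[0,0,0],[0,0,0],[0,0,0],[0,0,0],[0,0,0],[0,0,0]]' --twist '[[0,0,0],[0,0,0],[0,0,0],[0,0,0],[0,0,0],[0,0,0],[0,0,0],[0,0,0]]' --fingers '[0,0,1,1,1,1,1,1]'

```text
time: 9.6
ee_pos: [596.0, -288.3, 15.8]
orientation: [2.216, 2.226, 0.001]
contact_force: [-0.2, 0.7, 5.4]
opening: 17.7
grasp_force: 80.3
```

```bash
python3 go.py 642 -170 59 90
```

```text
t 9.6 pos [ 596.  -288.3   15.8] yaw 90.25 F [-0.2  0.7  5.4] M [ 0.11  0.03 -0.  ] open 17.7
shift now-axes [118.   46.6 -43.2] shift target-axes [118.3  46.  -43.2] twist [0.01 0.   0.04]
```

>>> arm_command --linear '[[0,0,-8],[0,0,-12],[0,0,-12],[0,0,-11],[25,10,0],[30,12,0],[30,12,0],[25,8,0],[20,4,0],[8,0,0],[0,0,0],[0,0,0]]' --twist '[[0,0,0],[0,0,0],[0,0,0],[0,0,0],[0,0,0],[0,0,0],[0,0,0],[0,0,0],[0,0,0],[0,0,0],[0,0,0],[0,0,0]]' --fingers '[1,1,1,1,1,1,1,1,1,1,1,1]'

```text
time: 10.8
ee_pos: [640.8, -150.6, 58.7]
orientation: [2.216, 2.226, -0.001]
contact_force: [0.2, -1.1, -2.9]
opening: 17.6
grasp_force: 79.5
```

```bash
cat > see.py <<'E'
from h import *
from station import bot
import sys
from go import go
k=sys.argv[1]; bx=float(sys.argv[2]); go(bx,-150,59,90)
c=bot.camera("side");d=bot.camera("top");np.savez(f"side{k}.npz",**c);np.savez(f"top{k}.npz",**d)
u,v=map(int,proj(c,[bx,10,50])[0]); a=c["frame"][max(v-45,0):v+45,u-60:u+60]
b=ortho(d,bx-100,bx+40,-60,90,50,4)
im=np.zeros((560,800,3),np.uint8); a=cv2.resize(a,None,fx=3.3,fy=3.3,interpolation=cv2.INTER_CUBIC); b=cv2.resize(b,(400,373))
im[:a.shape[0],:a.shape[1]]=a; im[:373,400:]=b; cv2.imwrite(f"pics/see{k}.png",im[:380,:,::-1])
# shaft axis in top view at z=50: centroid across x of bright pixels for several y
for y in range(-70,45,6):
    t=np.arange(bx-20,bx+20,.5); p=proj(d,np.c_[t,np.full(len(t),y),np.full(len(t),54)]).astype(np.float32)
    g=cv2.remap(d["frame"][...,1],p[:,:1],p[:,1:],cv2.INTER_CUBIC).ravel().astype(float); w=np.clip(g-g.min()-.5*(g.max()-g.min()),0,None)
    print(y,round((w*t).sum()/w.sum(),1),int(g.max()-g.min()),end=" | ")
E
python3 see.py 2 642
```

```text
t 10.8 pos [ 640.8 -150.6   58.7] yaw 90.26 F [ 0.2 -1.1 -2.9] M [-0.11 -0.02  0.01] open 17.6
shift now-axes [ 0.6  1.2 -0.3] shift target-axes [ 0.6  1.2 -0.3] twist [0.   0.01 0.04]
-70 640.0 64 | -64 640.1 65 | -58 640.3 67 | -52 639.8 113 | -46 639.5 108 | -40 639.5 107 | -34 639.8 106 | -28 640.2 102 | -22 640.2 104 | -16 640.3 109 | -10 640.3 110 | -4 640.4 109 | 2 640.7 110 | 8 639.9 130 | 14 639.6 109 | 20 644.4 33 | 26 645.9 33 | 32 647.4 33 | 38 647.2 32 | 44 646.7 47 |
```

View pics/see2.png

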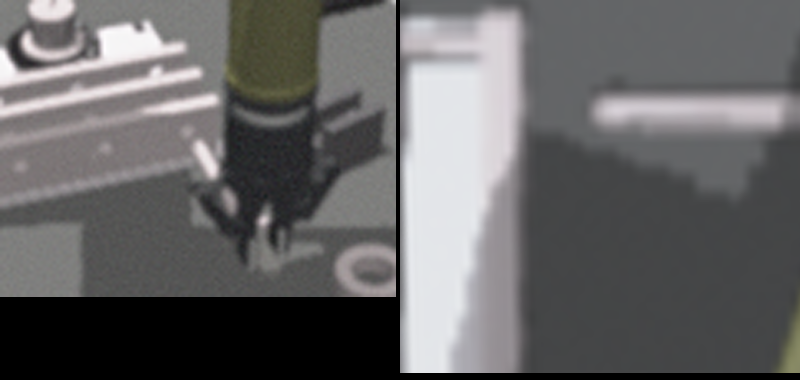

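The pin is held straight, about 27 mm before the web. Now a quick check of the entry web's ends, to line it up with the bore.

```bash
python3 - <<'E'
from fit import *
for k in("top0.npz","top2.npz"):
    c=load(k);S=lines(c)
    for z,ys in((74,np.arange(48,57,1.)),(74,np.arange(96,105,1.)),(74,np.arange(145,153,1.))):
        hi=S(0,z,ys,660,690,-1);lo=S(0,z,ys,425,455,1); m=ys.mean()
        a,b=np.polyval(hi[0],m),np.polyval(lo[0],m); print(k,m,a.round(1),b.round(1),"mid",((a+b)/2).round(2),"w",(a-b).round(1))
# nose/shaft in side view: ray through shaft pixels meets plane x=640.6
c=load("side2.npz")
for y in(-20,-10,0,8,14):
    t=np.arange(30,70,.5); p=proj(c,np.c_[np.full(len(t),640.6),np.full(len(t),y),t]).astype(np.float32)
    g=cv2.remap(c["frame"][...,1],p[:,:1],p[:,1:],cv2.INTER_CUBIC).ravel().astype(float); i=np.where(g>(g.max()+np.median(g))/2)[0]; print(y,t[i[0]],t[i[-1]],int(g.max()),int(np.median(g)))
E
```

```text
top0.npz 52.0 673.1 430.6 mid 551.85 w 242.5
top0.npz 100.0 673.3 430.0 mid 551.64 w 243.4
top0.npz 148.5 673.1 430.5 mid 551.82 w 242.6
top2.npz 52.0 673.2 424.8 mid 548.99 w 248.4
top2.npz 100.0 673.3 431.7 mid 552.52 w 241.6
top2.npz 148.5 673.1 442.5 mid 557.82 w 230.6
-20 47.5 61.5 233 203
-10 48.0 62.5 229 207
0 47.0 62.5 230 205
8 46.0 60.0 231 191
14 43.0 57.0 216 172
```

>>> arm_command --linear '[[0,2,0],[6,0,0],[6,0,0],[6,0,0],[6,0,0],[5,0,0],[4,0,0],[0,0,0]]' --twist '[[0,0,0.04],[0,0,0],[0,0,0],[0,0,0],[0,0,0],[0,0,0],[0,0,0],[0,0,0]]' --fingers '[1,1,1,1,1,1,1,1]'

```text
time: 11.7
ee_pos: [642.7, -116.0, 58.3]
orientation: [-2.22, -2.222, 0.0]
contact_force: [-0.3, 0.6, -2.2]
opening: 17.8
grasp_force: 79.5
```

```bash
python3 go.py 642.8 4 59 90
```

```text
t 11.7 pos [ 642.7 -116.    58.3] yaw 90.06 F [-0.3  0.6 -2.2] M [-0.04  0.04  0.03] open 17.8
shift now-axes [120.    0.2  -0.7] shift target-axes [ 1.2e+02  1.0e-01 -7.0e-01] twist [-0.   -0.    0.01]
```

>>> arm_command --linear '[[4,0,-0.5],[5,0,0],[5,0,0],[5,0,0],[5,0,0],[5,0,0],[5,0,0],[5,0,0],[5,0,0],[4,0,0],[0,0,0]]' --twist '[[0,0,0],[0,0,0],[0,0,0],[0,0,0],[0,0,0],[0,0,0],[0,0,0],[0,0,0],[0,0,0],[0,0,0],[0,0,0]]' --fingers '[1,1,1,1,1,1,1,1,1,1,1]'

```text
time: 12.8
ee_pos: [642.8, -68.2, 58.8]
orientation: [-2.22, -2.222, -0.0]
contact_force: [0.3, -0.9, -2.1]
opening: 17.7
grasp_force: 79.5
```

```bash
python3 go.py 642.8 4 59 90
```

```text
t 12.8 pos [642.8 -68.2  58.8] yaw 90.05 F [ 0.3 -0.9 -2.1] M [-0.12  0.   -0.02] open 17.7
shift now-axes [72.2  0.  -0.2] shift target-axes [72.2 -0.  -0.2] twist [-0.   -0.    0.01]
```

Through the second web. Third web next, then the last stretch.

>>> arm_command --linear '[[4,0,0],[5,0,0],[5,0,0],[5,0,0],[5,0,0],[5,0,0],[5,0,0],[5,0,0],[5,0,0],[4,0,0],[0,0,0]]' --twist '[[0,0,0],[0,0,0],[0,0,0],[0,0,0],[0,0,0],[0,0,0],[0,0,0],[0,0,0],[0,0,0],[0,0,0],[0,0,0]]' --fingers '[1,1,1,1,1,1,1,1,1,1,1]'

```text
time: 13.9
ee_pos: [642.8, -20.2, 58.8]
orientation: [-2.22, -2.222, -0.0]
contact_force: [-0.7, 0.2, -2.2]
opening: 17.6
grasp_force: 79.5
```

>>> arm_command --linear '[[4,0,0],[4,0,0],[4,0,0],[4,0,0],[2,0,0],[0,0,0]]' --twist '[[0,0,0],[0,0,0],[0,0,0],[0,0,0],[0,0,0],[0,0,0]]' --fingers '[1,1,1,1,1,1]'

```text
time: 14.5
ee_pos: [642.9, -2.5, 58.8]
orientation: [2.221, 2.222, 0.0]
contact_force: [-0.6, 0.6, -2.2]
opening: 17.5
grasp_force: 79.5
```

```bash
python3 go.py 642.8 6 59 90
```

```text
t 14.5 pos [642.9  -2.5  58.8] yaw 90.04 F [-0.6  0.6 -2.2] M [-0.07  0.   -0.  ] open 17.5
shift now-axes [ 8.5 -0.1 -0.2] shift target-axes [ 8.5 -0.1 -0.2] twist [0.   0.   0.01]
```

>>> arm_command --linear '[[2,0,0],[2,0,0],[1.5,0,0],[1.5,0,0],[1,0,0],[1,0,0],[0,0,0]]' --twist '[[0,0,0],[0,0,0],[0,0,0],[0,0,0],[0,0,0],[0,0,0],[0,0,0]]' --fingers '[1,1,1,1,1,1,1]'

```text
time: 15.2
ee_pos: [643.0, 2.2, 59.0]
orientation: [2.216, 2.22, -0.007]
contact_force: [-0.8, -11.5, -2.1]
opening: 17.7
grasp_force: 79.5
```

>>> arm_command --linear '[[1.5,0,0],[1.5,0,0],[0,0,0]]' --twist '[[0,0,0],[0,0,0],[0,0,0]]' --fingers '[1,1,1]'

```text
time: 15.5
ee_pos: [643.0, 2.3, 59.1]
orientation: [2.213, 2.219, -0.012]
contact_force: [-1.1, -18.9, -2.1]
opening: 17.6
grasp_force: 79.5
```

```bash
cat > home.py <<'E'
import sys
from h import *
from station import bot
k=sys.argv[1]; bx=float(sys.argv[2])
d=bot.camera("top");c=bot.camera("side"); np.savez(f"top{k}.npz",**d);np.savez(f"side{k}.npz",**c)
b=ortho(d,bx-60,bx+60,-60,100,53,3); b=cv2.resize(b,(480,360))
u,v=map(int,proj(c,[bx,25,50])[0]); a=cv2.resize(c["frame"][v-35:v+35,u-32:u+32],(320,350),interpolation=cv2.INTER_CUBIC)
im=np.zeros((360,800,3),np.uint8); im[:,:480]=b; im[:350,480:]=a; cv2.imwrite(f"pics/home{k}.png",im[:,:,::-1])
E
python3 home.py 3 643
```

```text
(no output)
```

View pics/home3.png

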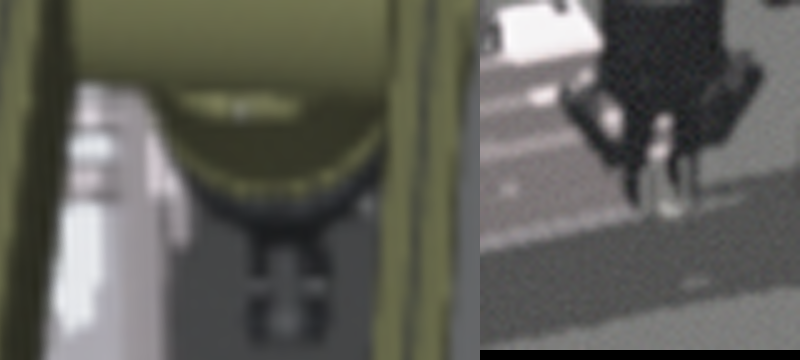

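It is firmly stopped: no movement from 11 to 19 N, and the plate is against the web at about (175,230). I ease off, release, rise and look at everything.

>>> arm_command --linear '[[-3,0,0],[-2.5,0,0],[0,0,0],[0,0,0],[0,0,0],[0,0,0],[0,0,0],[0,0,-20],[0,0,-25],[0,0,-25],[0,0,-25],[0,0,0]]' --twist '[[0,0,0],[0,0,0],[0,0,0],[0,0,0],[0,0,0],[0,0,0],[0,0,0],[0,0,0],[0,0,0],[0,0,0],[0,0,0],[0,0,0]]' --fingers '[1,1,1,0.3,0,0,0,0,0,0,0,0]'

```text
time: 16.8
ee_pos: [645.7, 3.9, 158.0]
orientation: [2.217, 2.218, 0.009]
contact_force: [-0.3, 0.7, 0.1]
opening: 42.7
grasp_force: 0.0
```

```bash
cat > pins.py <<'E'
from h import *
def pins(c,zs=7):
    f=c["frame"].astype(int); br=f.min(2); m=((br>125)&(f.max(2)-br<40)).astype(np.uint8)
    m[:,:290]=0; m[:180]=0; m[:,405:]=0; m[262:]=0
    n,l,st,ce=cv2.connectedComponentsWithStats(m)
    for i in range(1,n):
        if not 250<st[i,4]<420: continue
        v,u=np.where(l==i); X=onplane(c,np.c_[u,v],zs)[:,:2]
        mu=X.mean(0); w,V=np.linalg.eigh(np.cov((X-mu).T)); a=V[:,1]*np.sign(V[1,1])
        s=(X-mu)@a; t=(X-mu)@np.array([-a[1],a[0]]); ps=s[abs(t)>14].mean()
        o1=mu+a*(ps-34); o2=mu+a*(s.max()+1.5-166)
        print(st[i,4],"origin",o1.round(1),o2.round(1),"yaw",np.degrees(np.arctan2(a[1],a[0])).round(2))
if __name__=="__main__":
    from station import bot
    import sys
    from go import go
    c=bot.camera("top");np.savez("topp.npz",**c);pins(c)
    b=cv2.resize(c["frame"],(800,600))[150:450,250:720]; cv2.imwrite(f"pics/p{sys.argv[1]}.png",cv2.resize(b,(800,510),interpolation=cv2.INTER_CUBIC)[:,:,::-1])
    go(511.8,-347,16,86.1)
E
python3 pins.py 1
```

```text
325 origin [ 511.4 -344.5] [ 511.4 -345. ] yaw 86.16
355 origin [ 418.8 -343.2] [ 418.8 -342.9] yaw 90.53
t 16.85 pos [644.4   3.9 156. ] yaw 90.03 F [-0.5 -0.  -0.7] M [-0.02 -0.01  0.  ] open 42.7
shift now-axes [-350.8 -133.5  139.3] shift target-axes [-359.1 -108.4  140. ] twist [ 0.05 -0.    0.66]
```

View pics/p1.png

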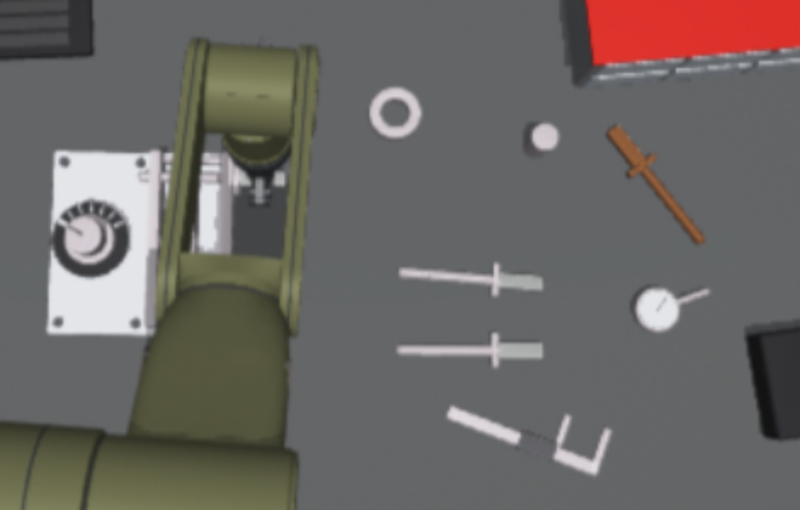

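Pin A is home at (265,180), pins B and C are where they were, and the sleeve is still at 0. On to pin B.

>>> arm_command --linear '[[0,0,0],[-36,-10.8,0],[-36,-10.8,8],[-36,-10.8,8],[-36,-10.8,8],[-36,-10.8,8],[-36,-10.8,8],[-36,-10.8,8],[-36,-10.8,8],[-36,-10.8,8],[-35,-10.8,8],[0,0,0]]' --twist '[[0,0,0.66],[0,0,0],[0,0,0],[0,0,0],[0,0,0],[0,0,0],[0,0,0],[0,0,0],[0,0,0],[0,0,0],[0,0,0],[0,0,0]]' --fingers '[0,0,0,0,0,0,0,0,0,0,0,0]'

```text
time: 18.05
ee_pos: [507.7, -350.3, 79.2]
orientation: [-2.299, -2.137, 0.003]
contact_force: [0.2, 0.6, 0.4]
opening: 43.0
grasp_force: 0.0
```

```bash
python3 go.py 511.8 -347 16 86.1
```

```text
t 18.05 pos [ 507.7 -350.3   79.2] yaw 85.82 F [0.2 0.6 0.4] M [0.   0.02 0.03] open 43.0
shift now-axes [ 3.6  4.1 63.1] shift target-axes [ 3.6  3.9 63.2] twist [-0.03 -0.   -0.05]
```

>>> arm_command --linear '[[3.6,4,10],[0,0,15],[0,0,15],[0,0,12],[0,0,6],[0,0,4.5],[0,0,0],[0,0,0]]' --twist '[[0,0,-0.05],[0,0,0],[0,0,0],[0,0,0],[0,0,0],[0,0,0],[0,0,0],[0,0,0]]' --fingers '[0,0,0,0,0,0,0,0]'

```text
time: 18.85
ee_pos: [515.0, -343.8, 19.7]
orientation: [2.29, 2.149, 0.0]
contact_force: [0.6, 0.2, 0.1]
opening: 42.9
grasp_force: 0.0
```

```bash
python3 go.py 511.8 -347 16 86.1
```

```text
t 18.85 pos [ 515.  -343.8   19.7] yaw 86.37 F [0.6 0.2 0.1] M [-0.04  0.   -0.03] open 42.9
shift now-axes [-3.4 -3.   3.7] shift target-axes [-3.4 -3.   3.7] twist [0.01 0.   0.04]
```

>>> arm_command --linear '[[0,0,0.5],[0,0,0],[0,0,0],[0,0,0],[0,0,0],[0,0,0],[0,0,0],[0,0,0]]' --twist '[[0,0,0],[0,0,0],[0,0,0],[0,0,0],[0,0,0],[0,0,0],[0,0,0],[0,0,0]]' --fingers '[0,1,1,1,1,1,1,1]' --grip_force 80

```text
time: 19.65
ee_pos: [514.8, -344.1, 19.7]
orientation: [2.29, 2.149, -0.0]
contact_force: [-1.4, -0.6, 5.0]
opening: 17.2
grasp_force: 79.4
```

```bash
python3 go.py 557.8 -150 59 90
```

```text
t 19.65 pos [ 514.8 -344.1   19.7] yaw 86.35 F [-1.4 -0.6  5. ] M [0.13 0.26 0.03] open 17.2
shift now-axes [196.4  30.6 -39.4] shift target-axes [194.1  43.  -39.3] twist [ 0.01  0.01 -0.61]
```

The grip is shallow (TCP at 19.7), so I'm regrasping 3.5 mm lower.

>>> arm_command --linear '[[0,0,0],[0,0,0],[0,0,0],[0,0,2],[0,0,1.7],[0,0,0],[0,0,0],[0,0,0],[0,0,0],[0,0,0],[0,0,0],[0,0,0]]' --twist '[[0,0,0],[0,0,0],[0,0,0],[0,0,0],[0,0,0],[0,0,0],[0,0,0],[0,0,0],[0,0,0],[0,0,0],[0,0,0],[0,0,0]]' --fingers '[0,0,0,0,0,0,1,1,1,1,1,1]'

```text
time: 20.85
ee_pos: [514.7, -343.8, 15.3]
orientation: [2.291, 2.15, -0.0]
contact_force: [-0.4, 0.5, 3.4]
opening: 17.8
grasp_force: 79.8
```

```bash
python3 go.py 557.8 -150 59 90
```

```text
t 20.85 pos [ 514.7 -343.8   15.3] yaw 86.36 F [-0.4  0.5  3.4] M [0.12 0.12 0.08] open 17.8
shift now-axes [196.1  30.7 -43.7] shift target-axes [193.8  43.1 -43.7] twist [ 0.    0.   -0.61]
```

>>> arm_command --linear '[[0,0,-8],[0,0,-12],[0,0,-12],[0,0,-11.5],[25,6,0],[35,9,0],[35,9,0],[35,9,0],[30,7,0],[22,3,0],[12,0,0],[0,0,0]]' --twist '[[0,0,0],[0,0,0],[0,0,0],[0,0,-0.61],[0,0,0],[0,0,0],[0,0,0],[0,0,0],[0,0,0],[0,0,0],[0,0,0],[0,0,0]]' --fingers '[1,1,1,1,1,1,1,1,1,1,1,1]'

```text
time: 22.05
ee_pos: [557.5, -148.4, 59.2]
orientation: [2.219, 2.224, 0.0]
contact_force: [0.5, -0.3, -2.5]
opening: 18.0
grasp_force: 79.1
```

>>> arm_command --linear '[[0,0,0],[0,0,0]]' --twist '[[0,0,0],[0,0,0]]' --fingers '[1,1]'

```text
time: 22.25
ee_pos: [557.8, -151.1, 58.9]
orientation: [2.222, 2.22, -0.0]
contact_force: [-0.2, 0.6, -2.6]
opening: 17.7
grasp_force: 79.1
```

```bash
python3 see.py 4 557.8
```

```text
t 22.25 pos [ 557.8 -151.1   58.9] yaw 89.96 F [-0.2  0.6 -2.6] M [-0.05 -0.03 -0.01] open 17.7
shift now-axes [ 1.1  0.  -0.1] shift target-axes [ 1.1  0.  -0.1] twist [ 0.01  0.01 -0.01]
-70 556.2 66 | -64 556.1 66 | -58 556.1 67 | -52 556.1 68 | -46 556.0 67 | -40 556.0 68 | -34 556.0 69 | -28 556.1 69 | -22 556.1 69 | -16 556.0 69 | -10 556.1 69 | -4 556.0 69 | 2 555.9 68 | 8 555.8 67 | 14 556.0 25 | 20 557.0 2 | 26 559.9 1 | 32 567.8 1 | 38 557.1 3 | 44 554.3 14 |
```

View pics/see4.png

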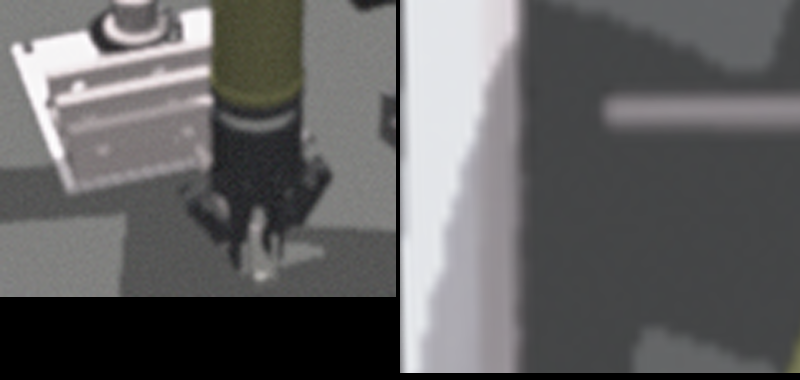

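The pin is held straight and level, nose at about y=15. Proceeding at x=557.8.

>>> arm_command --linear '[[6,0,0],[6,0,0],[6,0,0],[6,0,0],[6,0,0],[6,0,0],[2,0,0],[0,0,0],[0,0,0]]' --twist '[[0,0,0],[0,0,0],[0,0,0],[0,0,0],[0,0,0],[0,0,0],[0,0,0],[0,0,0],[0,0,0]]' --fingers '[1,1,1,1,1,1,1,1,1]'

```text
time: 23.25
ee_pos: [557.7, -111.8, 58.6]
orientation: [2.221, 2.222, -0.0]
contact_force: [-0.5, 0.5, -1.7]
opening: 17.6
grasp_force: 79.1
```

```bash
python3 go.py 557.8 5 59 90
```

```text
t 23.25 pos [ 557.7 -111.8   58.6] yaw 90.03 F [-0.5  0.5 -1.7] M [-0.13  0.01 -0.01] open 17.6
shift now-axes [116.8   0.2  -0.4] shift target-axes [ 1.168e+02  1.000e-01 -4.000e-01] twist [0.   0.   0.01]
```

In the first web without contact. Second web.

>>> arm_command --linear '[[4,0,-0.3],[5,0,0],[5,0,0],[5,0,0],[5,0,0],[5,0,0],[5,0,0],[5,0,0],[5,0,0],[4,0,0],[0,0,0]]' --twist '[[0,0,0],[0,0,0],[0,0,0],[0,0,0],[0,0,0],[0,0,0],[0,0,0],[0,0,0],[0,0,0],[0,0,0],[0,0,0]]' --fingers '[1,1,1,1,1,1,1,1,1,1,1]'

```text
time: 24.35
ee_pos: [557.5, -63.2, 58.9]
orientation: [-2.22, -2.222, -0.0]
contact_force: [-0.4, -0.2, -2.4]
opening: 17.6
grasp_force: 79.1
```

```bash
python3 go.py 557.8 5 59 90
```

```text
t 24.35 pos [557.5 -63.2  58.9] yaw 90.05 F [-0.4 -0.2 -2.4] M [-0.13 -0.   -0.02] open 17.6
shift now-axes [68.2  0.3 -0.1] shift target-axes [68.2  0.3 -0.1] twist [-0.   -0.    0.01]
```

>>> arm_command --linear '[[4,0.3,0],[5,0,0],[5,0,0],[5,0,0],[5,0,0],[5,0,0],[5,0,0],[5,0,0],[5,0,0],[4,0,0],[0,0,0]]' --twist '[[0,0,0],[0,0,0],[0,0,0],[0,0,0],[0,0,0],[0,0,0],[0,0,0],[0,0,0],[0,0,0],[0,0,0],[0,0,0]]' --fingers '[1,1,1,1,1,1,1,1,1,1,1]'

```text
time: 25.45
ee_pos: [557.8, -15.2, 58.9]
orientation: [-2.22, -2.222, -0.0]
contact_force: [0.7, -0.1, -2.7]
opening: 17.6
grasp_force: 79.1
```

>>> arm_command --linear '[[4,0,0],[4,0,0],[4,0,0],[2,0,0],[2,0,0],[2,0,0],[1.5,0,0],[1,0,0],[0,0,0],[0,0,0]]' --twist '[[0,0,0],[0,0,0],[0,0,0],[0,0,0],[0,0,0],[0,0,0],[0,0,0],[0,0,0],[0,0,0],[0,0,0]]' --fingers '[1,1,1,1,1,1,1,1,1,1]'

```text
time: 26.45
ee_pos: [557.9, 4.7, 58.9]
orientation: [2.221, 2.222, -0.0]
contact_force: [0.4, 0.5, -2.9]
opening: 17.7
grasp_force: 79.1
```

```bash
python3 go.py 557.8 8 59 90
```

```text
t 26.45 pos [557.9   4.7  58.9] yaw 90.02 F [ 0.4  0.5 -2.9] M [-0.11  0.06 -0.01] open 17.7
shift now-axes [ 3.3 -0.1 -0.1] shift target-axes [ 3.3 -0.1 -0.1] twist [-0.  0.  0.]
```

>>> arm_command --linear '[[1.5,0,0],[1.5,0,0],[1.5,0,0],[1.5,0,0],[1.5,0,0],[1.5,0,0],[0,0,0]]' --twist '[[0,0,0],[0,0,0],[0,0,0],[0,0,0],[0,0,0],[0,0,0],[0,0,0]]' --fingers '[1,1,1,1,1,1,1]'

```text
time: 27.15
ee_pos: [557.8, 6.3, 59.2]
orientation: [2.212, 2.219, -0.014]
contact_force: [-1.9, -27.2, -0.8]
opening: 17.9
grasp_force: 79.4
```

>>> arm_command --linear '[[1,0,0],[1,0,0],[0,0,0]]' --twist '[[0,0,0],[0,0,0],[0,0,0]]' --fingers '[1,1,1]'

```text
time: 27.45
ee_pos: [557.8, 6.4, 59.3]
orientation: [2.21, 2.219, -0.017]
contact_force: [-2.5, -32.8, 0.1]
opening: 17.5
grasp_force: 79.4
```

>>> arm_command --linear '[[-4,0,0],[-4,0,0],[0,0,0],[0,0,0],[0,0,0],[0,0,0],[0,0,0],[0,0,-20],[0,0,-25],[0,0,-25],[0,0,-20],[0,0,0]]' --twist '[[0,0,0],[0,0,0],[0,0,0],[0,0,0],[0,0,0],[0,0,0],[0,0,0],[0,0,0],[0,0,0],[0,0,0],[0,0,0],[0,0,0]]' --fingers '[1,1,1,0.3,0,0,0,0,0,0,0,0]'

```text
time: 28.65
ee_pos: [560.2, 8.1, 152.0]
orientation: [2.217, 2.219, 0.007]
contact_force: [0.8, -0.4, 0.4]
opening: 42.7
grasp_force: 0.0
```

>>> arm_command --linear '[[0,0,0],[0,0,0]]' --twist '[[0,0,0],[0,0,0]]' --fingers '[0,0]'

```text
time: 28.85
ee_pos: [556.9, 8.0, 147.8]
orientation: [-2.22, -2.221, 0.002]
contact_force: [0.1, 0.6, 0.0]
opening: 42.6
grasp_force: 0.0
```

```bash
python3 pins.py 2; python3 go.py 419.4 -343.5 16 90.5
```

```text
357 origin [ 418.9 -343.5] [ 418.9 -342.8] yaw 90.59
t 28.9 pos [556.8   7.9 147.6] yaw 90.02 F [ 0.9 -0.2  0.3] M [0.01 0.01 0.03] open 42.7
shift now-axes [-354.9  -44.8  131.7] shift target-axes [-357.2  -20.8  131.6] twist [-0.02 -0.    0.65]
t 28.9 pos [556.8   7.9 147.6] yaw 90.02 F [ 0.9 -0.2  0.3] M [0.01 0.01 0.03] open 42.7
shift now-axes [-351.4 -137.2  131.9] shift target-axes [-350.2 -140.5  131.6] twist [-0.02 -0.   -0.08]
```

View pics/p2.png

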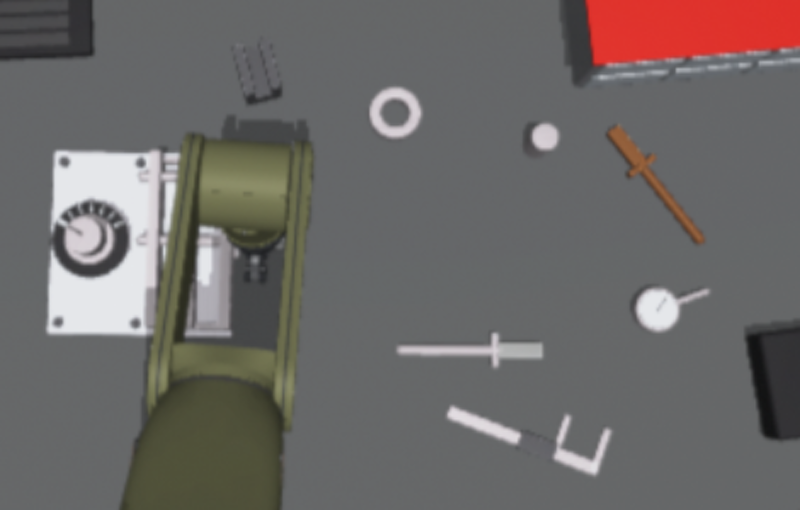

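Two noses stand out equally past the third web at (145,175) and (145,240). Pin C hasn't moved, so I go to it.

>>> arm_command --linear '[[-31.8,-12.8,0],[-31.8,-12.8,8],[-31.8,-12.8,8],[-31.8,-12.8,8],[-31.8,-12.8,8],[-31.8,-12.8,8],[-31.8,-12.8,8],[-31.8,-12.8,8],[-31.8,-12.8,8],[-31.8,-12.8,8],[-31.8,-12.8,0],[0,0,0]]' --twist '[[0,0,-0.1],[0,0,0],[0,0,0],[0,0,0],[0,0,0],[0,0,0],[0,0,0],[0,0,0],[0,0,0],[0,0,0],[0,0,0],[0,0,0]]' --fingers '[0,0,0,0,0,0,0,0,0,0,0,0]'

```text
time: 30.1
ee_pos: [419.2, -347.0, 75.6]
orientation: [-2.214, -2.229, 0.002]
contact_force: [0.5, 0.4, -0.4]
opening: 42.8
grasp_force: 0.0
```

>>> arm_command --linear '[[0,0,0],[0,0,0]]' --twist '[[0,0,0],[0,0,0]]' --fingers '[0,0]'

```text
time: 30.3
ee_pos: [420.1, -342.2, 76.2]
orientation: [-2.208, -2.232, -0.001]
contact_force: [0.7, 0.4, 0.3]
opening: 42.7
grasp_force: 0.0
```

```bash
python3 go.py 419.4 -343.5 16 90.5
```

```text
t 30.3 pos [ 420.1 -342.2   76.2] yaw 90.62 F [0.7 0.4 0.3] M [ 0.02 -0.01 -0.01] open 42.7
shift now-axes [-1.4 -0.6 60.2] shift target-axes [-1.3 -0.7 60.2] twist [-0.01 -0.02  0.02]
```

>>> arm_command --linear '[[-1,-0.6,12],[0,0,15],[0,0,15],[0,0,10],[0,0,5],[0,0,3],[0,0,0],[0,0,0],[0,0,0]]' --twist '[[0,0,0],[0,0,0],[0,0,0],[0,0,0],[0,0,0],[0,0,0],[0,0,0],[0,0,0],[0,0,0]]' --fingers '[0,0,0,0,0,0,0,0,0]'

```text
time: 31.2
ee_pos: [420.2, -344.8, 17.5]
orientation: [2.209, 2.232, 0.0]
contact_force: [-0.1, -0.6, 0.1]
opening: 42.6
grasp_force: 0.0
```

>>> arm_command --linear '[[0,0,0],[0,0,0],[0,0,0],[0,0,0],[0,0,0],[0,0,0],[0,0,0]]' --twist '[[0,0,0],[0,0,0],[0,0,0],[0,0,0],[0,0,0],[0,0,0],[0,0,0]]' --fingers '[1,1,1,1,1,1,1]' --grip_force 80

```text
time: 31.9
ee_pos: [420.2, -344.7, 17.7]
orientation: [2.209, 2.232, 0.0]
contact_force: [-0.4, 0.5, 5.5]
opening: 17.6
grasp_force: 78.8
```

```bash
python3 go.py 472.8 -150 59 90
```

```text
t 31.9 pos [ 420.2 -344.7   17.7] yaw 90.6 F [-0.4  0.5  5.5] M [ 0.1   0.08 -0.05] open 17.6
shift now-axes [194.1  54.7 -41.4] shift target-axes [194.7  52.6 -41.3] twist [0.01 0.01 0.1 ]
```

>>> arm_command --linear '[[0,0,-8],[0,0,-12],[0,0,-12],[0,0,-11.3],[25,8,0],[35,11,0],[35,11,0],[35,11,0],[30,8,0],[22,3.6,0],[12.5,0,0],[0,0,0]]' --twist '[[0,0,0],[0,0,0],[0,0,0],[0,0,0.1],[0,0,0],[0,0,0],[0,0,0],[0,0,0],[0,0,0],[0,0,0],[0,0,0],[0,0,0]]' --fingers '[1,1,1,1,1,1,1,1,1,1,1,1]'

```text
time: 33.1
ee_pos: [472.0, -148.6, 60.7]
orientation: [-2.218, -2.224, 0.0]
contact_force: [0.3, -0.3, -2.4]
opening: 17.5
grasp_force: 78.4
```

>>> arm_command --linear '[[0,0,0],[0,0,0],[0,0,0]]' --twist '[[0,0,0],[0,0,0],[0,0,0]]' --fingers '[1,1,1]'

```text
time: 33.4
ee_pos: [472.5, -151.1, 60.3]
orientation: [2.222, 2.22, -0.0]
contact_force: [0.2, -0.5, -2.7]
opening: 17.2
grasp_force: 78.4
```

```bash
python3 see.py 5 472.8; python3 go.py 472.8 -110 60.7 90
```

```text
t 33.4 pos [ 472.5 -151.1   60.3] yaw 89.93 F [ 0.2 -0.5 -2.7] M [-0.12  0.02  0.03] open 17.2
shift now-axes [1.1 0.3 1.3] shift target-axes [1.1 0.3 1.3] twist [ 0.    0.   -0.01]
-70 471.7 62 | -64 471.8 61 | -58 471.8 65 | -52 471.9 64 | -46 472.0 67 | -40 472.0 65 | -34 472.1 66 | -28 472.1 66 | -22 472.0 68 | -16 472.1 67 | -10 472.0 68 | -4 472.3 67 | 2 472.2 69 | 8 472.3 70 | 14 472.3 48 | 20 471.8 4 | 26 476.3 2 | 32 471.7 1 | 38 478.8 2 | 44 473.2 11 | t 33.5 pos [ 472.4 -150.8   60.2] yaw 89.94 F [-0.  -0.3 -3.2] M [-0.08  0.04 -0.  ] open 17.4
shift now-axes [40.8  0.3 -0.5] shift target-axes [40.8  0.4 -0.5] twist [ 0.    0.   -0.01]
```

View pics/see5.png

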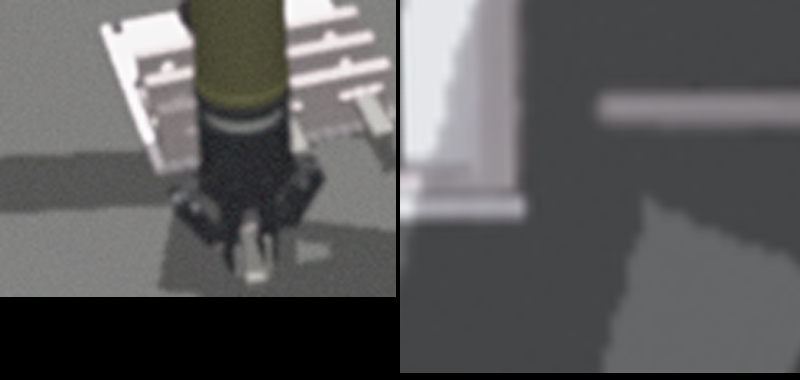

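Pin C is straight, nose at about y=15. Inserting.

>>> arm_command --linear '[[6,0.3,-0.4],[6,0,0],[6,0,0],[6,0,0],[6,0,0],[6,0,0],[4,0,0],[0,0,0],[0,0,0]]' --twist '[[0,0,0],[0,0,0],[0,0,0],[0,0,0],[0,0,0],[0,0,0],[0,0,0],[0,0,0],[0,0,0]]' --fingers '[1,1,1,1,1,1,1,1,1]'

```text
time: 34.4
ee_pos: [472.8, -109.8, 60.6]
orientation: [2.22, 2.222, -0.0]
contact_force: [-0.4, 0.6, -2.4]
opening: 17.6
grasp_force: 78.4
```

```bash
python3 go.py 472.8 5 60.7 90
```

```text
t 34.4 pos [ 472.8 -109.8   60.6] yaw 90.04 F [-0.4  0.6 -2.4] M [-0.07 -0.01  0.03] open 17.6
shift now-axes [ 1.148e+02  1.000e-01 -1.000e-01] shift target-axes [ 1.148e+02 -0.000e+00 -1.000e-01] twist [0.   0.   0.01]
```

>>> arm_command --linear '[[4,0,0],[5,0,0],[5,0,0],[5,0,0],[5,0,0],[5,0,0],[5,0,0],[5,0,0],[5,0,0],[4,0,0],[0,0,0]]' --twist '[[0,0,0],[0,0,0],[0,0,0],[0,0,0],[0,0,0],[0,0,0],[0,0,0],[0,0,0],[0,0,0],[0,0,0],[0,0,0]]' --fingers '[1,1,1,1,1,1,1,1,1,1,1]'

```text
time: 35.5
ee_pos: [472.6, -61.4, 60.6]
orientation: [-2.22, -2.222, 0.0]
contact_force: [0.7, -0.2, -2.1]
opening: 17.5
grasp_force: 78.4
```

```bash
python3 go.py 472.8 5 60.7 90
```

```text
t 35.5 pos [472.6 -61.4  60.6] yaw 90.05 F [ 0.7 -0.2 -2.1] M [-0.09  0.02  0.04] open 17.5
shift now-axes [66.4  0.3 -0.1] shift target-axes [66.4  0.2 -0.1] twist [-0.   -0.    0.01]
```

>>> arm_command --linear '[[4,0.2,0],[5,0,0],[5,0,0],[5,0,0],[5,0,0],[5,0,0],[5,0,0],[5,0,0],[5,0,0],[4,0,0],[0,0,0]]' --twist '[[0,0,0],[0,0,0],[0,0,0],[0,0,0],[0,0,0],[0,0,0],[0,0,0],[0,0,0],[0,0,0],[0,0,0],[0,0,0]]' --fingers '[1,1,1,1,1,1,1,1,1,1,1]'

```text
time: 36.6
ee_pos: [472.9, -13.4, 60.6]
orientation: [-2.22, -2.222, -0.0]
contact_force: [-0.1, 0.1, -2.4]
opening: 17.9
grasp_force: 78.4
```

>>> arm_command --linear '[[4,0,0],[4,0,0],[3,0,0],[2,0,0],[1.5,0,0],[1.5,0,0],[1.5,0,0],[0,0,0],[0,0,0]]' --twist '[[0,0,0],[0,0,0],[0,0,0],[0,0,0],[0,0,0],[0,0,0],[0,0,0],[0,0,0],[0,0,0]]' --fingers '[1,1,1,1,1,1,1,1,1]'

```text
time: 37.5
ee_pos: [472.9, 3.6, 60.6]
orientation: [2.221, 2.222, -0.0]
contact_force: [1.2, 0.3, -2.5]
opening: 17.5
grasp_force: 78.4
```

```bash
python3 go.py 472.8 8 60.7 90
```

```text
t 37.5 pos [472.9   3.6  60.6] yaw 90.02 F [ 1.2  0.3 -2.5] M [-0.15  0.    0.06] open 17.5
shift now-axes [ 4.4 -0.1 -0.1] shift target-axes [ 4.4 -0.1 -0.1] twist [0. 0. 0.]
```

>>> arm_command --linear '[[1.5,0,0],[1.5,0,0],[1.5,0,0],[1.5,0,0],[1.5,0,0],[1,0,0],[0,0,0]]' --twist '[[0,0,0],[0,0,0],[0,0,0],[0,0,0],[0,0,0],[0,0,0],[0,0,0]]' --fingers '[1,1,1,1,1,1,1]'

```text
time: 38.2
ee_pos: [473.1, 4.7, 60.8]
orientation: [2.208, 2.222, -0.014]
contact_force: [-1.2, -33.0, -1.1]
opening: 17.7
grasp_force: 78.5
```

>>> arm_command --linear '[[1,0,0],[1,0,0],[0,0,0]]' --twist '[[0,0,0],[0,0,0],[0,0,0]]' --fingers '[1,1,1]'

```text
time: 38.5
ee_pos: [473.1, 4.8, 60.8]
orientation: [2.205, 2.222, -0.018]
contact_force: [-1.8, -41.2, -1.4]
opening: 17.7
grasp_force: 78.4
```

>>> arm_command --linear '[[-4,0,0],[-3.5,0,0],[0,0,0],[0,0,0],[0,0,0],[0,0,0],[0,0,0],[0,0,-20],[0,0,-25],[0,0,-25],[0,0,-20],[0,0,0]]' --twist '[[0,0,0],[0,0,0],[0,0,0],[0,0,0],[0,0,0],[0,0,0],[0,0,0],[0,0,0],[0,0,0],[0,0,0],[0,0,0],[0,0,0]]' --fingers '[1,1,1,0.3,0,0,0,0,0,0,-1,-1]'

```text
time: 39.7
ee_pos: [475.1, 6.8, 153.3]
orientation: [2.217, 2.219, 0.007]
contact_force: [0.7, -0.5, 0.4]
opening: 70.2
grasp_force: 0.0
```

>>> arm_command --linear '[[-20,0,-15],[-40,0,-15],[-40,0,-15],[-40,0,0],[-40,0,0],[-20,0,0],[0,0,0],[0,0,0]]' --twist '[[0,0,0],[0,0,0],[0,0,0],[0,0,0],[0,0,0],[0,0,0],[0,0,0],[0,0,0]]' --fingers '[-1,-1,-1,-1,-1,-1,-1,-1]'

```text
time: 40.5
ee_pos: [472.3, -193.0, 194.6]
orientation: [-2.221, -2.219, 0.0]
contact_force: [-0.7, -0.3, 0.1]
opening: 85.1
grasp_force: 0.0
```

```bash
python3 - <<'E'
from h import *
from station import bot
from go import go
go(558.5,235.3,110,150)
d=bot.camera("top");np.savez("top6.npz",**d)
b=ortho(d,440,690,-50,290,53,2.3); print(b.shape); cv2.imwrite("pics/all.png",b[:,:,::-1][:600,:800])
E
```

```text
t 40.5 pos [ 472.3 -193.   194.6] yaw 89.94 F [-0.7 -0.3  0.1] M [-0.03 -0.   -0.06] open 85.1
shift now-axes [428.2  85.9  85.2] shift target-axes [139.5 414.   84.6] twist [-1.000e-02 -2.000e-02 -1.001e+01]
(575, 782, 3)
```

View pics/all.png

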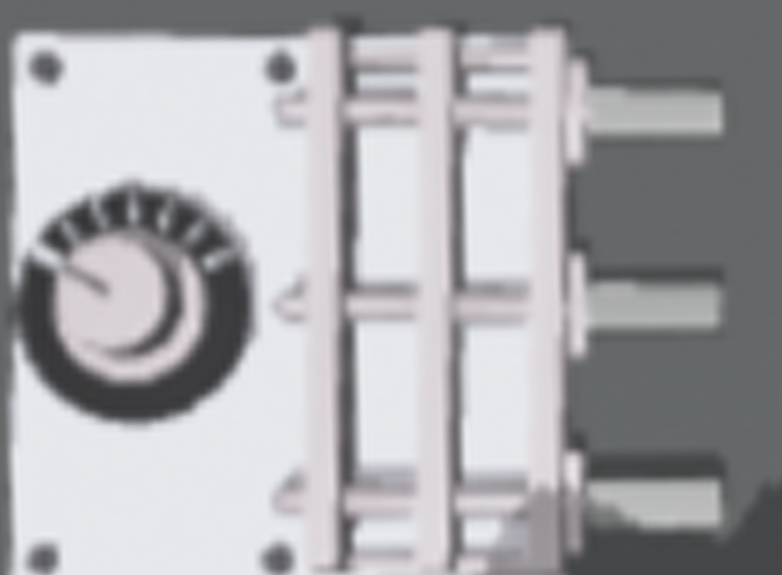

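All three pins show stop plates flush to the first web, with bar ends in line at column 722 and noses past the third web. The sleeve is still at 0, so I set it to 4.

>>> arm_command --linear '[[39,7.8,0],[39,7.8,0],[39,7.8,0],[39,7.8,0],[39,7.8,0],[39,7.8,0],[39,7.8,0],[39,7.8,0],[39,7.8,0],[39,7.8,0],[38,8,0],[0,0,0]]' --twist '[[0,0,0],[0,0,0],[0,0,0],[0,0,0],[0,0,0],[0,0,0],[0,0,0],[0,0,0],[0,0,0],[0,0,0],[0,0,0],[0,0,0]]' --fingers '[-1,-1,-1,-1,-1,-1,-1,-1,-1,-1,-1,-1]'

```text
time: 41.75
ee_pos: [558.6, 240.9, 195.3]
orientation: [-2.213, -2.228, -0.004]
contact_force: [0.2, 0.1, -1.2]
opening: 85.6
grasp_force: 0.0
```

>>> arm_command --linear '[[0,0,0],[0,0,5],[0,0,10],[0,0,10],[0,0,10],[0,0,10],[0,0,10],[0,0,0],[0,0,0]]' --twist '[[0,0,-1.25],[0,0,-1.25],[0,0,-1.25],[0,0,-1.25],[0,0,-1.25],[0,0,-1.25],[0,0,-1.25],[0,0,-1.25],[0,0,0]]' --fingers '[-1,-1,-1,-1,-1,-1,-1,-1,-1]'

```text
time: 42.65
ee_pos: [557.2, 234.9, 139.9]
orientation: [-0.81, -3.033, 0.002]
contact_force: [0.2, -0.0, 0.1]
opening: 85.3
grasp_force: 0.0
```

```bash
python3 go.py 558.5 235 74 150
```

```text
t 42.65 pos [557.2 234.9 139.9] yaw 150.11 F [ 0.2 -0.   0.1] M [-0.02  0.03 -0.04] open 85.3
shift now-axes [-1.2  0.9 65.9] shift target-axes [-1.1  0.8 65.9] twist [-0.02 -0.01  0.02]
```

>>> arm_command --linear '[[-1.2,0.9,16],[0,0,18],[0,0,18],[0,0,13],[0,0,0],[0,0,0],[0,0,0],[0,0,0],[0,0,0],[0,0,0],[0,0,0],[0,0,0]]' --twist '[[0,0,0],[0,0,0],[0,0,0],[0,0,0],[0,0,0],[0,0,0],[0,0,0],[0,0,0],[0,0,0],[0,0,0],[0,0,0],[0,0,0]]' --fingers '[-1,-1,-1,-1,-1,-1,1,1,1,1,1,1]' --grip_force 50

```text
time: 43.85
ee_pos: [560.7, 234.6, 76.9]
orientation: [0.813, 3.033, 0.001]
contact_force: [-1.4, -1.9, 5.0]
opening: 46.8
grasp_force: 51.0
```

>>> arm_command --linear '[[0,0,0],[0,0,0],[0,0,0],[0,0,0],[0,0,0],[0,0,0]]' --twist '[[0,0,0],[0,0,1],[0,0,1],[0,0,1],[0,0,1],[0,0,1]]' --fingers '[1,1,1,1,1,1]'

```text
time: 44.45
ee_pos: [560.1, 234.0, 76.9]
orientation: [1.575, 2.717, -0.002]
contact_force: [-3.0, -3.7, 7.0]
opening: 47.0
grasp_force: 51.3
```

```bash
python3 go.py 558.5 235 74 70
```

```text
t 44.45 pos [560.1 234.   76.9] yaw 119.8 F [-3.  -3.7  7. ] M [-0.42  0.28  0.14] open 47.0
shift now-axes [ 1.7 -0.8  2.9] shift target-axes [ 0.4 -1.8  2.9] twist [0.   0.01 8.3 ]
```

>>> arm_command --linear '[[0,0,0],[0,0,0],[0,0,0],[0,0,0],[0,0,0],[0,0,0],[0,0,0],[0,0,0],[0,0,0],[0,0,0],[0,0,0]]' --twist '[[0,0,1],[0,0,1],[0,0,1],[0,0,1],[0,0,1],[0,0,1],[0,0,1],[0,0,1],[0,0,0.35],[0,0,0],[0,0,0]]' --fingers '[1,1,1,1,1,1,1,1,1,1,1]'

```text
time: 45.55
ee_pos: [558.7, 233.7, 76.8]
orientation: [2.575, 1.8, -0.004]
contact_force: [-4.9, -3.2, 8.7]
opening: 46.7
grasp_force: 51.5
```

```bash
python3 go.py 558.5 235 74 69.7
```

```text
t 45.55 pos [558.7 233.7  76.8] yaw 69.92 F [-4.9 -3.2  8.7] M [-0.57  0.59 -0.06] open 46.7
shift now-axes [ 1.1 -0.6  2.8] shift target-axes [ 1.1 -0.6  2.8] twist [-0.01  0.02  0.04]
```

>>> arm_command --linear '[[0,0,0],[0,0,0],[0,0,0],[0,0,0],[0,0,0],[0,0,-20],[0,0,-30],[0,0,-30],[0,0,-30],[0,0,-20],[0,0,0]]' --twist '[[0,0,0],[0,0,0],[0,0,0],[0,0,0],[0,0,0],[0,0,0],[0,0,0],[0,0,0],[0,0,0],[0,0,0],[0,0,0]]' --fingers '[-1,-1,-1,-1,-1,-1,-1,-1,-1,-1,-1]'

```text
time: 46.65
ee_pos: [562.6, 235.6, 209.2]
orientation: [2.573, 1.799, 0.011]
contact_force: [0.2, -0.5, 0.4]
opening: 85.3
grasp_force: 0.0
```

>>> arm_command --linear '[[-40,5,0],[-40,5,0],[-40,5,0],[-40,5,0],[-40,5,0],[-40,5,0],[-40,5,0],[-40,5,0],[-40,5,0],[-40,5,0],[0,0,0],[0,0,0]]' --twist '[[0,0,0],[0,0,0],[0,0,0],[0,0,0],[0,0,0],[0,0,0],[0,0,0],[0,0,0],[0,0,0],[0,0,0],[0,0,0],[0,0,0]]' --fingers '[-1,-1,-1,-1,-1,-1,-1,-1,-1,-1,-1,-1]'

```text
time: 47.85
ee_pos: [469.1, -158.5, 204.5]
orientation: [-2.576, -1.795, 0.001]
contact_force: [0.1, 1.3, -0.3]
opening: 85.2
grasp_force: 0.0
```

```bash
python3 - <<'E'
from h import *
from station import bot
from go import go
go(558.5,235.3,110,70)
d=bot.camera("top");np.savez("top7.npz",**d)
b=ortho(d,440,690,-50,290,53,2.3); cv2.imwrite("pics/all7.png",b[:,:,::-1][:600,:800])
E
```

```text
t 47.85 pos [ 469.1 -158.5  204.5] yaw 69.75 F [ 0.1  1.3 -0.3] M [ 0.09 -0.    0.03] open 85.2
shift now-axes [400.3 -52.2  94.9] shift target-axes [400.6 -50.7  94.5] twist [-0.02 -0.01 -0.04]
```

View pics/all7.png

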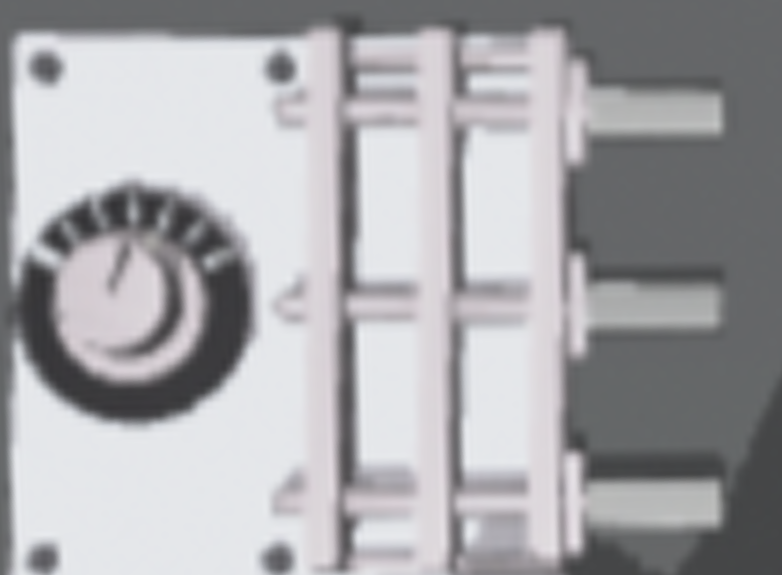

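The line now runs from (110,292) to (131,242), about +22°, which is 81° clockwise from the 0 reading, so setting 4. All three pins are still home and the arm is clear. Handing in.

```bash
python3 -c "
from station import bot
print(bot.hand_in())"
```

```text
the job is handed in; nothing more can be done
None
```

I turned the sleeve back to 0 with all pins out, threaded all three T pins home in their own bores, then set the sleeve to 4. I handed the job in at about 48 s, and the last camera picture shows the pins still home and the sleeve at 4.

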